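# Find which way the dispenser's axle comes out, and draw it to free the empty reel

### The job

The reel on the wire dispenser is empty: free it by taking out the axle, which comes out at one side only, because one of its two sleeves hides a stop. You cannot see which, so feel for it with light pushes on the axle's ends; slide the axle through the way that gives, draw it straight out without ever forcing it or leaning on the dispenser, and lay it gently, flat in the parts tray. The freed reel stays standing between the cheeks, and the other things on the bench stay where they are.

Things in the scene. Friction and masses are not known exactly. Their poses are not given: they have to be found in the camera images.
- wire_stand: Wire dispenser, grey steel, fixed: base plate 110 x 134 x 8 mm, two cheeks 54 mm wide and 55 mm high, inner faces at y = +31 and -31 mm, each with a round boss that holds a sleeve of 18 mm bore; both sleeves lie on one level line along this body's y, 70 mm above the bench. Origin: underside, centre. Two tie bars below catch the reel, about 3 mm lower, when the axle is out.
- sleeve_a (a point): Centre of the outer mouth of the sleeve on the stand's +y side, in the flat end of its boss (44 mm across, y = +57 mm, 70 mm above the bench, boss top at 92 mm); axes as the stand's. Each sleeve has a keyway along its underside. One keyway, at either side and not to be seen or told from outside, is blind: the axle's key meets a hard stop about 5 mm along.
- sleeve_b (a point): The same for the sleeve on the stand's -y side (y = -57 mm). An axle pushed in at end a comes out of sleeve b, and the other way round. If it stops after about 5 mm, that way is shut and it must go the other way; in rare cases both are open and either will do.
- axle_end_a (a point): Middle of the axle's flat end at the stand's +y side. Axle: bright steel, loose, 0.17 to 0.36 kg, plain round shaft 16 mm across, 150 mm long, both ends alike, each standing 18 mm out of its sleeve at the start. A key 6 mm wide and 70 mm long along the middle of its underside reaches 12 mm below the axis. It rests 1.4 mm below the sleeves' centre line, about 1 mm of play; slides at 2 to 6 N along its line and binds if moved askew.
- axle_end_b (a point): Middle of the axle's flat end at the stand's -y side, 150 mm from end a. Pushed flush with one sleeve, the axle stands 36 mm out of the other.
- axle_centre (a point): Middle of the axle on its axis, 75 mm from each end, where it balances: the place to hold it for carrying; axes as the axle's (y towards end a). Once its rear end has left the first sleeve it sags a few degrees in the reel, and it tips down outside when the middle has passed the second sleeve.
- reel_centre (a point): Centre of the empty black plastic reel, 76 mm across the flanges, 56 mm wide, with a 23 mm bore along its y axis, loose, 0.12 kg, hanging on the axle between the cheeks with 3 mm of room at each side; its top is about 103 mm above the bench.
- tray_in (a point): Centre of the inner floor of the parts tray: open shallow aluminium tray, fixed, inside 94 mm (x) by 224 mm (y, the long way), floor 3 mm above the bench, rim 20 mm above the bench; axes as the tray's.
- tape_measure: Bystander: tape measure, 30 x 68 x 58 mm, standing on its foot; origin at the centre of its underside. Leave alone.
- screwdriver_red: Bystander: screwdriver, 29 x 204 x 29 mm, lying; origin at the centre of its underside. Leave alone.
- side_cutters: Bystander: side cutters, 55 x 165 x 13 mm, lying; origin at the centre of its underside. Leave alone.
- gauge_block: Bystander: ground gauge block, 36 x 36 x 30 mm; origin at the centre of its underside. Leave alone.

How it is judged:
By the outcome, as a careful person would: the job done as asked, in the order asked, and still so for the second after the job is handed in, with the robot touching nothing.
It also fails if it takes over 72 s, if anything falls off the work surface, if the arm or the gripper's body presses on something with over 40 N, if the wrist force passes 120 N, or if a joint passes its speed limit or range.

### The arm

A 6-joint arm with a two-finger parallel gripper is mounted at the origin on a cart in front of the work surface, level with it; the furniture and walls round the work are solid. World frame = base frame: x ahead of the robot, y to its left, z up, the work surface at z = 0. Lengths are in m, angles in degrees, forces in N, time in s.
With the tool pointing down it reaches from about 0.4 to 0.825 m from the base axis. Payload 7 kg.
Tool frame: the origin (TCP) lies between the finger pads; the fingertips stand 19 mm ahead of it and the grasp point (between the pads) is the TCP (r.finger_overhang is the distance from the TCP to the fingertips, in m); z points along the fingers, y is the direction in which the jaws open and shut (so a half turn about z gives the same grasp; the last joint's range is limited). The gripper opens to 88 mm and grips with 3 to 60 N. Pads are 19 mm wide; open, the fingers measure 130 mm over their backs; the gripper's body (78 mm by 193 mm) begins 47 mm behind the grasp point.
Start: joints at [-60.842, 20.546, 0.682, 0, -70.136, -16.507], TCP at [0.148, -0.659, 0.246] pointing down, gripper open.
Joint ranges: [-176.03, 176.03], [-82.01, 121.73], [-58.28, 71.71], [-173.87, 95.51], [-174.79, -0.11], [-173.66, 173.66]. Speed limits (degrees/s): [136.94, 136.94, 172.46, 180, 180, 180].

### API

Orientations are given as [roll, pitch, yaw] about the fixed x, y, z axes, in that order (R = Rz(yaw) Ry(pitch) Rx(roll)).
In Python, from plant import r, optics gives the robot as it stands. The module is installed in compiled form; this text tells all that it offers.
- The arm moves only by the tool step_arm, never from a script. Its argument "increments" is a list of rows, each an object of numbers: "tx", "ty", "tz": the shift along the world's x, y, z in mm; "ax", "ay", "az": the turn, a rotation vector about the world's x, y, z in degrees; "claw": the gripper command: -1 is shut, 1 is fully open, values between are in proportion. In form: [{"tx": .., "ty": .., "tz": .., "ax": .., "ay": .., "az": .., "claw": ..}, ...]. A call has 1 to 12 rows; each row shifts and turns the commanded pose from where the row before left it; what a row does not reach is not made up. A row lasts 1/10 s, in which the tool goes at most 50 mm and 8.59 degrees, less where a joint would pass 70% of its speed; a pose out of reach is approached as far as the arm can. A call with a gripper value outside its range is refused whole. The fingers move at their own pace and stop on an object; "newtons" is the grip in N (left out, the last holds). Time passes only in rows, so rows that do not move let the fingers close. It gives the time, the measured TCP pose, the force and the opening at its end, in the units of the state.
- r.get_state(): the state, without advancing time (a new reading comes with each control period).
- optics.capture(name): name is "side" or "top"; returns a dict with "image" (420x560x3 uint8, blue, green, red), "depth" (420x560 float32, m along the optical axis (not along the pixel's ray), 0 where there is no reading), "fx", "fy", "cx", "cy" (pixels), "R" (3x3) and "t" (3): a world point X has camera coordinates R X + t. Camera axes: x right, y down, z forward; pixel columns grow to the right and rows downward; lengths in m; the calibration is good to about 2 mm. A picture is of the moment at which its call begins.
- r.close_job(): hands the job in, once; it reports no verdict.
The state is a dict: "time_s": time; "joints": joint angles; "qd": joint speeds; "joint_torque": joint torques, N m; "tcp_pos": TCP position; "eef_rot": TCP orientation; "contact_force": force on the tool from outside, world axes, zero at the start; "moment": the same for the moment, N m; "gripper_width": finger opening in m.
Only numpy, scipy, OpenCV 4.12 (cv2) and the standard library are available. Lean on these libraries where they do the work, as an engineer would, in place of code of your own. Each camera call takes 0.05 s, during which the arm holds its last target. There are 200 camera calls.

## Working session

There is one attempt and no reset: what is moved stays moved. The work goes in short steps, Python scripts to look and compute and a tool call to move; the robot and the scene stay as the last step left them, time stands still between calls to the robot, and variables do not carry over. Pictures are saved under pics/ and viewed, about 8 in all and at most 12, crops included, and the job is handed in when it is done.

Besides the shell and the picture viewer there is one more tool, called after "Call:" as a command line: name --argument value ..., lists and objects as JSON in quotes. step_arm: Moves the arm, as the interface text tells. Its arguments: {"type":"object","properties":{"increments":{"type":"array","items":{"type":"object","properties":{"tx":{"type":"number"},"ty":{"type":"number"},"tz":{"type":"number"},"ax":{"type":"number"},"ay":{"type":"number"},"az":{"type":"number"},"claw":{"type":"number"}}}},"newtons":{"type":"number"}},"required":["increments"]}

```bash
mkdir -p pics
python3 - <<'E'
from plant import r, optics
import cv2,pickle,numpy as np
print(r.get_state(), r.finger_overhang)
for n in("top","side"):
    c=optics.capture(n); pickle.dump(c,open(n+".pkl","wb")); cv2.imwrite(f"pics/{n}0.png",c["image"])
    print(n,c["R"],c["t"],c["fx"],c["cx"],c["cy"])
E
```

```text
{'time_s': 0.0, 'joints': array([-6.08424525e+01,  2.05911460e+01,  6.33544618e-01, -1.98793940e-02,
       -7.01359114e+01, -1.65049760e+01]), 'qd': array([-0.00962736, -0.03336676,  0.00362733, -0.06353507, -0.08460137,
        0.08411726]), 'joint_torque': array([-8.01509232e-04, -5.82721961e+01,  2.93053329e+01,  6.99730217e+00,
        6.93382550e-03, -2.18655096e-04]), 'tcp_pos': array([ 0.14770214, -0.65816964,  0.24462494]), 'eef_rot': array([ 1.79905031e+02, -8.65156356e-03, -1.67354191e+02]), 'contact_force': array([-0.66159751,  0.51388413,  0.21750325]), 'moment': array([ 0.02186124, -0.03847874,  0.01489077]), 'gripper_width': 0.08758566232498102} 0.019
top [[-0.02789185 -0.99957466 -0.00851733]
 [-0.9874382   0.02887689 -0.15534455]
 [ 0.15552443  0.00407749 -0.98782363]] [-0.01275507  0.53804703  1.24353582] 496.299265995709 278.5939918600028 213.84467783388587
side [[ 0.99912782  0.03895954 -0.01502542]
 [ 0.01237841 -0.62000392 -0.78450106]
 [-0.03987961  0.78363084 -0.61994542]] [-0.51274568  0.05311907  1.28047829] 524.9467488964933 275.52384427817384 202.1761607930917
```

View pics/top0.png

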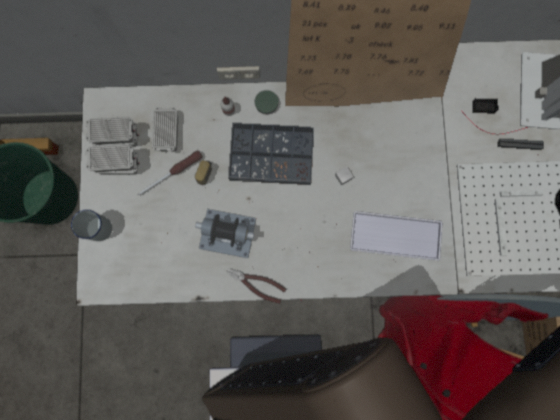

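View pics/side0.png

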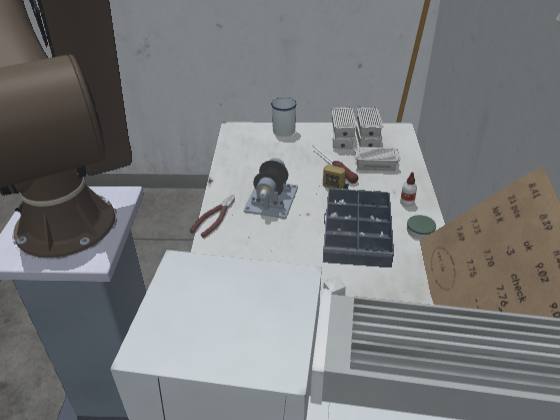

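Top view: stand at about (228,232), axle running left-right with ends near (196,226) and (262,236). Tray at (396,236), cutters at (258,285), tape at (203,172), gauge block at (345,175). The side view shows a solid box in front.

```bash
cat > h.py <<'E'
import numpy as np,cv2
def cloud(c):
    v,u=np.mgrid[:420,:560]; d=c["depth"]
    P=np.stack([(u-c["cx"])/c["fx"]*d,(v-c["cy"])/c["fy"]*d,d],-1)
    X=(P-c["t"])@c["R"]; X[d==0]=np.nan
    return X
E
python3 - <<'E'
from h import *
import pickle
c=pickle.load(open("top.pkl","rb")); X=cloud(c)
def box(u0,v0,u1,v1,zl,zh):
    Q=X[v0:v1,u0:u1].reshape(-1,3); Q=Q[(Q[:,2]>zl)&(Q[:,2]<zh)]; return Q
def rect(Q,n):
    rr=cv2.minAreaRect((Q[:,:2]*1000).astype(np.float32)); print(n,len(Q),np.round(rr[0],1),np.round(rr[1],1),round(rr[2],2),"zmed",np.round(np.percentile(Q[:,2],[5,50,95])*1000,1))
rect(box(185,200,270,265,.004,.02),"base")
rect(box(185,200,270,265,.004,.2),"all stand+axle")
rect(box(185,200,270,265,.080,.097),"bosses")
rect(box(185,200,270,265,.094,.11),"reel")
rect(box(345,205,445,265,.012,.03),"tray rim")
rect(box(345,205,445,265,.006,.03),"tray rim")
rect(box(335,165,356,186,.02,.05),"gauge")
rect(box(193,155,214,186,.03,.08),"tape")
rect(box(225,262,290,305,.004,.03),"cutters")
rect(box(355,220,435,250,-.01,.01),"floor")
rect(box(300,240,340,280,-.01,.01),"bench")
for n,(u0,v0,u1,v1) in {"top":(185,200,275,265)}.items():
    pass
d=cv2.resize(c["image"][195:270,180:280],None,fx=8,fy=8,interpolation=cv2.INTER_CUBIC); cv2.imwrite("pics/c1.png",d)
s=pickle.load(open("side.pkl","rb")); XS=cloud(s)
d=cv2.resize(s["image"][150:225,230:310],None,fx=8,fy=8,interpolation=cv2.INTER_CUBIC); cv2.imwrite("pics/c2.png",d)
np.set_printoptions(linewidth=250,suppress=True)
print("heights top");print(np.round(X[216:250,190:268:1,2][::2,::2]*1000))
E
```

```text
base 1036 [499.4 111.4] [225.5 171.1] 88.38 zmed [ 4.2  7.2 12.2]
all stand+axle 2141 [499.4 111.4] [225.5 171.1] 88.38 zmed [ 4.5 24.8 93.3]
bosses 579 [494.6 104.6] [123.3  66.4] 80.1 zmed [80.7 86.6 94.1]
reel 94 [499.5 114.6] [100.3  53.5] 82.53 zmed [ 94.3  99.3 103.7]
tray rim 525 [ 476.5 -333.9] [235.5 104.8] 81.68 zmed [13.2 18.1 22.4]
tray rim 781 [ 469.5 -329. ] [245.8 139.4] 87.62 zmed [ 6.3 15.9 22. ]
gauge 170 [ 641.8 -204. ] [34.9 34.4] 30.4 zmed [24.9 28.3 32.6]
tape 249 [656.6 168.6] [28.  56.1] 69.88 zmed [36.7 55.8 60.2]
cutters 618 [366.9  33.3] [170.1  95.5] 80.74 zmed [ 4.5 10.2 15.2]
floor 2353 [ 479.8 -334.2] [212.7  78.6] 88.28 zmed [-2.8  1.8  6.3]
bench 1593 [ 419.6 -132.7] [103.7 103.7] 88.05 zmed [-5.3 -0.9  3.4]
heights top
[[  0.  -0.   0.   1.  -3.  -2.  -1.   0.   9.  10.  nan  -1.  26.  96.  56.   5.   8.   5.   7.   5.  10.   4.   8.   7.   8.   8.  11.  15.   9.  11.  -4.  -4.  -3.  -2.  -3.   2.  -1.   2.  -3.]
 [ -4.  -1.  -3.   2.  -4.   4.  -1.  83.  81.  76.  71.  60.  94.  84.  49.   9.   8.   3.   9.  11.   7.   8.   3.  82.  61.   7.  11.   
[... 2329 characters left out ...]
  5.  26.  83.  83.  47.  53.  54.  33.  11.  69.   9.  11.   4.  -1.   0.  -5.  -4.  -2.  -4.   3.   4.]
 [  1.  -2.  -5.   1.  -1.   8.  10.   6.   8.  20.  21.  15.   8.   9.   4.   9.  10.   4.   4.   9.  80.  73.   2.  21.  34.  32.   4.   7.   6.   8.   5.   1.   2.  -1.   1.   0.  -1.   0.  -0.]
 [ -7.   0.   1.  -3.   0.   5.   9.   9.   8.   9.   9.   8.  13.   6.   9.   8.  15.   9.  11.  12.   7.  70.   6.  24.  25.  24.   8.   6.   9.   4.   3.  -2.  -1.  -3.   2.  -1.  -3.  -0.   1.]
 [  0.   5.   3.   1.   3.   7.  10.   6.   9.   9.   7.   6.   3.  -1.   5.  13.  16.   8.   7.   7.   7.  -1.   7.  27.  27.  17.   8.   6.   8.  10.  -0.  -1.   3.  -1.  -1.   2.  -5.   1.  -4.]]
```

View pics/c1.png

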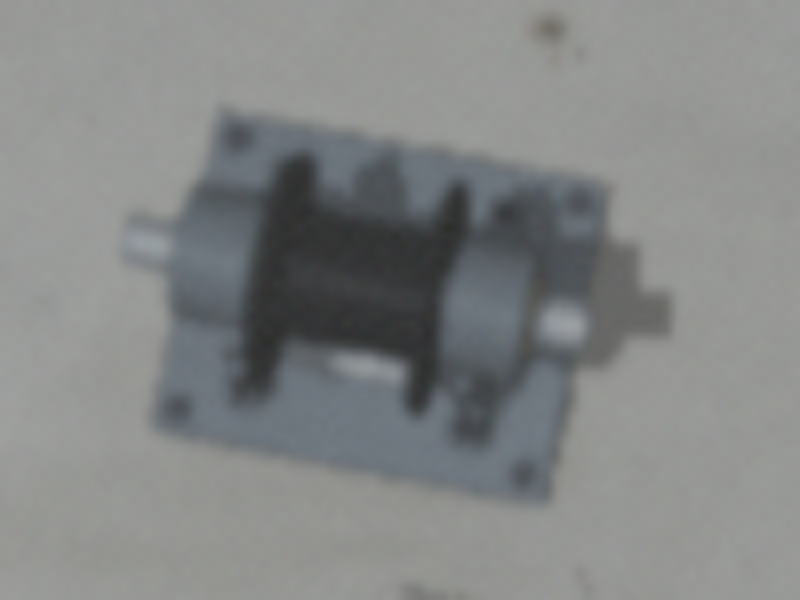

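View pics/c2.png

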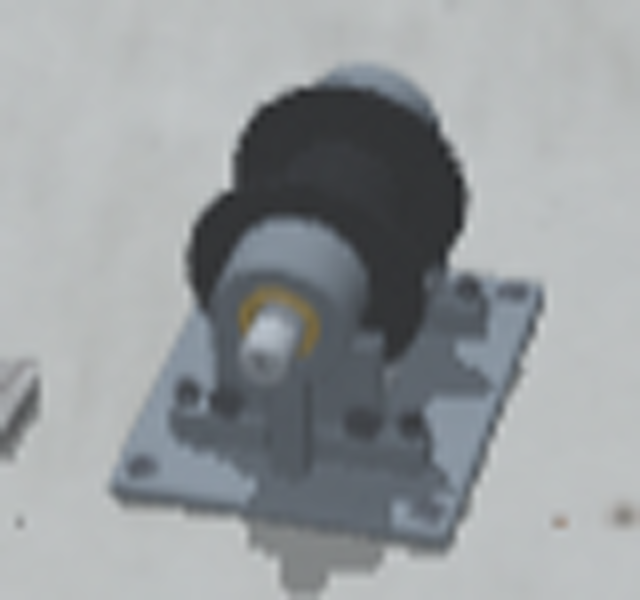

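The crops show the base plate corners at 8x (220,110), (608,180), (550,500), (152,430). The axle stubs stick out left (end a, about 125–170, 240) and right (end b, about 540–590, 325), with the stand turned about -10°.

```bash
cat >> h.py <<'E'
def ray(c,u,v,z):
    d=c["R"].T@np.array([(u-c["cx"])/c["fx"],(v-c["cy"])/c["fy"],1]); o=-c["R"].T@c["t"]
    return (o+d*(z-o[2])/d[2])*1000
def proj(c,P):
    p=c["R"]@(np.array(P)/1000)+c["t"]; return c["fx"]*p[0]/p[2]+c["cx"],c["fy"]*p[1]/p[2]+c["cy"]
E
python3 - <<'E'
from h import *
import pickle
np.set_printoptions(precision=1,suppress=True)
c=pickle.load(open("top.pkl","rb")); X=cloud(c)*1000
s=pickle.load(open("side.pkl","rb")); Y=cloud(s)*1000
K=[ray(c,180+(u+.5)/8-.5,195+(v+.5)/8-.5,.008) for u,v in((220,110),(608,180),(550,500),(152,430))]
K=np.array(K); print("corners",K, K.mean(0))
for a,b in((0,1),(3,2)): d=K[a]-K[b]; print("yaw from y edge",np.degrees(np.arctan2(-d[0],d[1])),np.linalg.norm(d))
for a,b in((0,3),(1,2)): d=K[a]-K[b]; print("yaw from x edge",np.degrees(np.arctan2(d[1],d[0])),np.linalg.norm(d))
# base plate points rect
for n,M,(u0,v0,u1,v1) in(("top",X,(185,200,275,265)),("side",Y,(235,150,305,222))):
    Q=M[v0:v1,u0:u1].reshape(-1,3)
    print(n,"bench/base med z")
    for yaw in (K*0+0)[:1,0]: pass
    D=Q[(Q[:,2]>60)]; D=D[np.isfinite(D).all(1)]
    ctr=K.mean(0)[:2]
    m=np.radians(np.arange(3,18,.5))
    # all high points: axle stubs = |along|>60
    d=K[0]-K[1]+K[3]-K[2]; yaw=np.arctan2(-d[0],d[1]); e=np.array([-np.sin(yaw),np.cos(yaw)]); f=np.array([np.cos(yaw),np.sin(yaw)])
    al=(D[:,:2]-ctr)@e; la=(D[:,:2]-ctr)@f
    for sg in(1,-1):
        w=(sg*al>60)&(sg*al<73); print(n,sg,w.sum(),"lat med",np.median(la[w]),la[w].min(),la[w].max(),"z",np.percentile(D[w,2],[5,50,95]),"end",np.percentile(sg*al,[99,99.8]))
    print("yaw",np.degrees(yaw),ctr)
img=c["image"]
g=cv2.cvtColor(img,6)
# tray: threshold on bright region
crop=img[200:270,340:450]; cv2.imwrite("pics/c3.png",cv2.resize(crop,None,fx=7,fy=7,interpolation=cv2.INTER_CUBIC))
E
```

```text
corners [[563.3 162.3   8. ]
 [536.   33.5   8. ]
 [430.3  54.7   8. ]
 [457.1 185.3   8. ]] [496.7 109.    8. ]
yaw from y edge -11.991313339963634 131.7649303321127
yaw from y edge -11.571072402515401 133.37047410249008
yaw from x edge -12.215356943215939 108.69257750182486
yaw from x edge -11.365293226209113 107.71996755192158
top bench/base med z
top 1 31 lat med 0.7434964484420462 -7.055631286142237 8.56427539911688 z [70.7 74.4 78.7] end [72.2 75.6]
top -1 32 lat med -1.0541648185512564 -8.339727916919644 6.811582712158304 z [68.1 74.3 79.3] end [70.8 73.5]
yaw -11.779920468096526 [496.7 109. ]
side bench/base med z
  return _methods._mean(a, axis=axis, dtype=dtype,
  ret = ret.dtype.type(ret / rcount)
Traceback (most recent call last):
ValueError: zero-size array to reduction operation minimum which has no identity
```

Run:
```python
from h import *
import pickle
np.set_printoptions(precision=1,suppress=True)
c=pickle.load(open("top.pkl","rb")); s=pickle.load(open("side.pkl","rb"))
print("side depth valid",np.mean(s["depth"]>0), "at stand",np.nanmedian(cloud(s)[170:200,255:285].reshape(-1,3),0)*1000)
ctr=np.array([496.6,109.0]); yaw=np.radians(-12.1); e=np.array([-np.sin(yaw),np.cos(yaw)])
for sg in(1,-1):
    P=[*(ctr+sg*75*e),68.6]; print("end",P,"top px",proj(c,P),"side px",proj(s,P))
print("seen side b px",230+263/8,150+362/8)
g=cv2.cvtColor(c["image"],cv2.COLOR_BGR2HSV)
b=ray(c,230,300,0)
m=c["image"][205:268,345:447].astype(int); mm=((m[...,0]-m[...,2])>8).astype(np.uint8)
print(mm.sum()); v,u=np.nonzero(cv2.morphologyEx(mm,cv2.MORPH_OPEN,np.ones((3,3))))
Q=np.array([ray(c,a+345,d+205,.012)[:2] for a,d in zip(u,v)],np.float32); print("tray",cv2.minAreaRect(Q))
h=cloud(c)[195:275,335:455].reshape(-1,3)*1000; k=h[h[:,2]>12]; print(np.nanmean(k,0),cv2.minAreaRect(k[:,:2].astype(np.float32)))
```

```text
side depth valid 0.9960841836734694 at stand [497.1  75.4  72.7]
end [np.float64(512.3213922177866), np.float64(182.33374275689545), 68.6] top px (np.float64(195.67215035249748), np.float64(224.42098949729717)) side px (np.float64(277.5310847859281), np.float64(160.73163539874375))
end [np.float64(480.8786077822134), np.float64(35.66625724310454), 68.6] top px (np.float64(253.83148794187213), np.float64(235.10702050249122)) side px (np.float64(262.0803209748036), np.float64(195.0777289062401))
seen side b px 262.875 195.25
3108
tray ((476.0155029296875, -333.6508483886719), (223.04135131835938, 98.48529052734375), 81.74608612060547)
[ 478.1 -337.7   18. ] ((476.5480041503906, -333.9427490234375), (235.52490234375, 104.75079345703125), 81.678466796875)
```

Call:
step_arm --increments '[{"tx": 25,"ty": 40,"claw": -1},{"tx": 25,"ty": 40,"az": 8},{"tx": 25,"ty": 40,"az": 8},{"tx": 25,"ty": 40,"az": 8},{"tx": 25,"ty": 40,"az": 8},{"tx": 25,"ty": 40,"az": 8},{"tx": 25,"ty": 40,"az": 8},{"tx": 25,"ty": 40,"az": 8},{"tx": 25,"ty": 40,"az": 8},{"tx": 12,"ty": 46,"az": 1.3},{"tx": 12,"ty": 46},{"tx": 12,"ty": 46}]' --newtons 20

```text
$.increments[0]: bad value
```

Call:
step_arm --increments '[{"tx": 12,"ty": 46},{"tx": 12,"ty": 46},{"tx": 12,"ty": 46},{"tx": 12,"ty": 46},{"tx": 12,"ty": 46},{"tx": 12,"ty": 46},{"tx": 12,"ty": 46},{"tx": 12,"ty": 42},{"tx": 12,"ty": 40},{},{}]'

```text
$.increments[0]: bad value
```

Call:
step_arm --increments '[{"tx": 25,"ty": 40,"tz": 0,"ax": 0,"ay": 0,"az": 0,"claw": -1}]' --newtons 20

```text
time_s: 0.2
tcp_pos: [0.1711, -0.6205, 0.2435]
eef_rot: [179.9, -0.1, -167.6]
contact_force: [2.3, 1.1, -1.5]
gripper_width: 0.0836
```

Call:
step_arm --increments '[{"tx": 25,"ty": 40,"tz": 0,"ax": 0,"ay": 0,"az": 8,"claw": -1},{"tx": 25,"ty": 40,"tz": 0,"ax": 0,"ay": 0,"az": 8,"claw": -1},{"tx": 25,"ty": 40,"tz": 0,"ax": 0,"ay": 0,"az": 8,"claw": -1},{"tx": 25,"ty": 40,"tz": 0,"ax": 0,"ay": 0,"az": 8,"claw": -1},{"tx": 25,"ty": 40,"tz": 0,"ax": 0,"ay": 0,"az": 8,"claw": -1},{"tx": 25,"ty": 40,"tz": 0,"ax": 0,"ay": 0,"az": 8,"claw": -1},{"tx": 25,"ty": 40,"tz": 0,"ax": 0,"ay": 0,"az": 8,"claw": -1},{"tx": 25,"ty": 40,"tz": 0,"ax": 0,"ay": 0,"az": 8,"claw": -1},{"tx": 12,"ty": 46,"tz": 0,"ax": 0,"ay": 0,"az": 1.3,"claw": -1},{"tx": 12,"ty": 46,"tz": 0,"ax": 0,"ay": 0,"az": 0,"claw": -1},{"tx": 12,"ty": 46,"tz": 0,"ax": 0,"ay": 0,"az": 0,"claw": -1},{"tx": 12,"ty": 46,"tz": 0,"ax": 0,"ay": 0,"az": 0,"claw": -1}]'

```text
time_s: 1.4
tcp_pos: [0.4206, -0.1127, 0.2456]
eef_rot: [-180.0, 0.0, -102.0]
contact_force: [1.2, -1.0, 0.6]
gripper_width: 0.0006
```

Call:
step_arm --increments '[{"tx": 12,"ty": 46,"tz": 0,"ax": 0,"ay": 0,"az": 0,"claw": -1},{"tx": 12,"ty": 46,"tz": 0,"ax": 0,"ay": 0,"az": 0,"claw": -1},{"tx": 12,"ty": 46,"tz": 0,"ax": 0,"ay": 0,"az": 0,"claw": -1},{"tx": 12,"ty": 46,"tz": 0,"ax": 0,"ay": 0,"az": 0,"claw": -1},{"tx": 12,"ty": 46,"tz": 0,"ax": 0,"ay": 0,"az": 0,"claw": -1},{"tx": 12,"ty": 42,"tz": 0,"ax": 0,"ay": 0,"az": 0,"claw": -1},{"tx": 12,"ty": 40,"tz": 0,"ax": 0,"ay": 0,"az": 0,"claw": -1},{"tx": 12,"ty": 45,"tz": 0,"ax": 0,"ay": 0,"az": 0,"claw": -1},{"tx": 12,"ty": 45,"tz": 0,"ax": 0,"ay": 0,"az": 0,"claw": -1},{"tx": 0,"ty": 0,"tz": 0,"ax": 0,"ay": 0,"az": 0,"claw": -1},{"tx": 0,"ty": 0,"tz": 0,"ax": 0,"ay": 0,"az": 0,"claw": -1},{"tx": 0,"ty": 0,"tz": 0,"ax": 0,"ay": 0,"az": 0,"claw": -1}]'

```text
time_s: 2.6
tcp_pos: [0.5284, 0.2868, 0.2451]
eef_rot: [180.0, -0.0, -102.1]
contact_force: [-1.4, -0.6, -0.4]
gripper_width: 0.0006
```

Call:
step_arm --increments '[{"tx": -1,"ty": -10,"tz": -42,"ax": 0,"ay": 0,"az": 0,"claw": -1},{"tx": -2,"ty": -10,"tz": -42,"ax": 0,"ay": 0,"az": 0,"claw": -1},{"tx": -2,"ty": -20,"tz": -42,"ax": 0,"ay": 0,"az": 0,"claw": -1},{"tx": -2,"ty": -20,"tz": -41,"ax": 0,"ay": 0,"az": 0,"claw": -1},{"tx": -3,"ty": -20,"tz": 0,"ax": 0,"ay": 0,"az": 0,"claw": -1},{"tx": 0,"ty": 0,"tz": 0,"ax": 0,"ay": 0,"az": 0,"claw": -1},{"tx": 0,"ty": 0,"tz": 0,"ax": 0,"ay": 0,"az": 0,"claw": -1},{"tx": 0,"ty": 0,"tz": 0,"ax": 0,"ay": 0,"az": 0,"claw": -1}]'

```text
time_s: 3.4
tcp_pos: [0.5202, 0.2082, 0.081]
eef_rot: [-179.8, 0.2, -102.1]
contact_force: [-0.8, -1.2, 1.0]
gripper_width: 0.0002
```

Run:
```python
from plant import r, optics
import cv2
s=r.get_state();print(s["tcp_pos"],s["contact_force"],s["moment"])
a=optics.capture("top")["image"][170:270,160:285]; b=optics.capture("side")["image"][120:225,220:330]
a=cv2.resize(a,(500,400),interpolation=2); b=cv2.resize(b,(300,286),interpolation=2)
import numpy as np; o=np.zeros((400,800,3),np.uint8); o[:,:500]=a;o[:286,500:]=b; cv2.imwrite("pics/p1.png",o)
```

```text
[0.52017012 0.20823591 0.08097841] [-0.76231596 -1.16675062  0.97036278] [0.04572295 0.08504886 0.00149315]
```

View pics/p1.png

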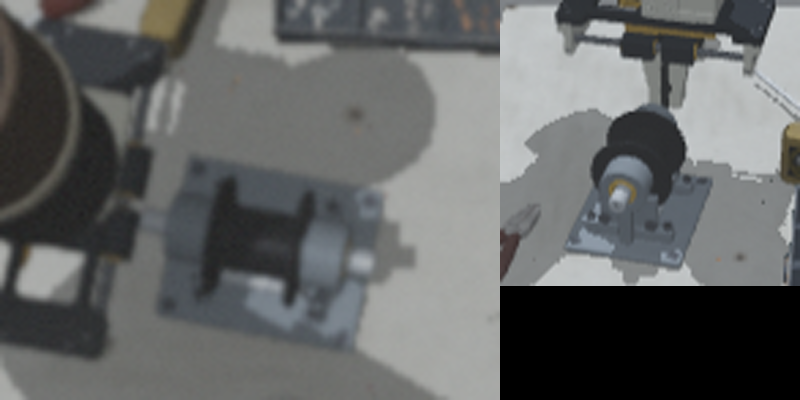

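Fingers stand shut, just beyond end a at about (140,215). I approach gently along the axle line.

Call:
step_arm --increments '[{"tx": -2,"ty": -4,"tz": -1.5,"ax": 0,"ay": 0,"az": 0,"claw": -1},{"tx": -1,"ty": -4,"tz": -1,"ax": 0,"ay": 0,"az": 0,"claw": -1},{"tx": -0.4,"ty": -2,"tz": 0,"ax": 0,"ay": 0,"az": 0,"claw": -1},{"tx": -0.2,"ty": -1,"tz": 0,"ax": 0,"ay": 0,"az": 0,"claw": -1},{"tx": -0.2,"ty": -1,"tz": 0,"ax": 0,"ay": 0,"az": 0,"claw": -1},{"tx": -0.2,"ty": -1,"tz": 0,"ax": 0,"ay": 0,"az": 0,"claw": -1}]'

```text
time_s: 4.1
tcp_pos: [0.5149, 0.1943, 0.0761]
eef_rot: [180.0, -0.0, -102.1]
contact_force: [-0.5, -0.3, -0.5]
gripper_width: 0.0003
```

Call:
step_arm --increments '[{"tx": -0.2,"ty": -1,"tz": 0,"ax": 0,"ay": 0,"az": 0,"claw": -1},{"tx": -0.2,"ty": -1,"tz": 0,"ax": 0,"ay": 0,"az": 0,"claw": -1}]'

```text
time_s: 4.3
tcp_pos: [0.5145, 0.1924, 0.076]
eef_rot: [-180.0, 0.0, -102.0]
contact_force: [-0.0, 3.6, 0.0]
gripper_width: 0.0005
```

Call:
step_arm --increments '[{"tx": -0.2,"ty": -1,"tz": 0,"ax": 0,"ay": 0,"az": 0,"claw": -1},{"tx": -0.2,"ty": -1,"tz": 0,"ax": 0,"ay": 0,"az": 0,"claw": -1}]'

```text
time_s: 4.5
tcp_pos: [0.5143, 0.1909, 0.0762]
eef_rot: [-180.0, 0.1, -102.0]
contact_force: [0.1, 3.4, -0.5]
gripper_width: 0.0002
```

Call:
step_arm --increments '[{"tx": -0.2,"ty": -1,"tz": 0,"ax": 0,"ay": 0,"az": 0,"claw": -1},{"tx": -0.2,"ty": -1,"tz": 0,"ax": 0,"ay": 0,"az": 0,"claw": -1}]'

```text
time_s: 4.7
tcp_pos: [0.5138, 0.1887, 0.0762]
eef_rot: [-180.0, 0.0, -102.0]
contact_force: [-0.5, 5.1, -0.4]
gripper_width: 0.0005
```

Call:
step_arm --increments '[{"tx": -0.1,"ty": -0.5,"tz": 0,"ax": 0,"ay": 0,"az": 0,"claw": -1},{"tx": -0.1,"ty": -0.5,"tz": 0,"ax": 0,"ay": 0,"az": 0,"claw": -1}]'

```text
time_s: 4.9
tcp_pos: [0.5136, 0.1877, 0.0762]
eef_rot: [-180.0, 0.0, -102.0]
contact_force: [-0.3, 4.8, -0.2]
gripper_width: 0.0007
```

Call:
step_arm --increments '[{"tx": -0.1,"ty": -0.5,"tz": 0,"ax": 0,"ay": 0,"az": 0,"claw": -1}]'

```text
time_s: 5.0
tcp_pos: [0.5134, 0.1871, 0.0762]
eef_rot: [-180.0, 0.0, -102.0]
contact_force: [-1.3, 4.6, 0.4]
gripper_width: 0.0004
```

Call:
step_arm --increments '[{"tx": -0.1,"ty": -0.5,"tz": 0,"ax": 0,"ay": 0,"az": 0,"claw": -1}]'

```text
time_s: 5.1
tcp_pos: [0.5133, 0.1865, 0.0761]
eef_rot: [-180.0, 0.0, -102.0]
contact_force: [-0.0, 4.8, 0.1]
gripper_width: 0.0001
```

Call:
step_arm --increments '[{"tx": -0.1,"ty": -0.5,"tz": 0,"ax": 0,"ay": 0,"az": 0,"claw": -1}]'

```text
time_s: 5.2
tcp_pos: [0.5131, 0.1859, 0.0761]
eef_rot: [-180.0, 0.0, -102.0]
contact_force: [-0.8, 4.3, 0.5]
gripper_width: 0.0008
```

Call:
step_arm --increments '[{"tx": -0.1,"ty": -0.5,"tz": 0,"ax": 0,"ay": 0,"az": 0,"claw": -1}]'

```text
time_s: 5.3
tcp_pos: [0.513, 0.1854, 0.0761]
eef_rot: [180.0, -0.0, -102.0]
contact_force: [0.2, 3.2, -0.9]
gripper_width: 0.0004
```

Call:
step_arm --increments '[{"tx": -0.1,"ty": -0.5,"tz": 0,"ax": 0,"ay": 0,"az": 0,"claw": -1}]'

```text
time_s: 5.4
tcp_pos: [0.5129, 0.1848, 0.0761]
eef_rot: [180.0, -0.0, -102.1]
contact_force: [-0.8, 4.5, 0.4]
gripper_width: 0.0004
```

Call:
step_arm --increments '[{"tx": -0.1,"ty": -0.5,"tz": 0,"ax": 0,"ay": 0,"az": 0,"claw": -1}]'

```text
time_s: 5.5
tcp_pos: [0.5128, 0.1844, 0.0761]
eef_rot: [180.0, 0.0, -102.1]
contact_force: [-0.2, 4.9, 0.5]
gripper_width: 0.0006
```

No stop after more than 8 mm at about 4.5 N, so the a→b way is open. I push on to about 15 mm, short of the boss.

Call:
step_arm --increments '[{"tx": -0.2,"ty": -1,"tz": 0,"ax": 0,"ay": 0,"az": 0,"claw": -1},{"tx": -0.2,"ty": -1,"tz": 0,"ax": 0,"ay": 0,"az": 0,"claw": -1},{"tx": -0.2,"ty": -1,"tz": 0,"ax": 0,"ay": 0,"az": 0,"claw": -1}]'

```text
time_s: 5.8
tcp_pos: [0.5123, 0.1816, 0.0762]
eef_rot: [-180.0, 0.0, -102.1]
contact_force: [-1.7, 5.3, 1.2]
gripper_width: 0.0006
```

Call:
step_arm --increments '[{"tx": -0.2,"ty": -1,"tz": 0,"ax": 0,"ay": 0,"az": 0,"claw": -1},{"tx": -0.2,"ty": -1,"tz": 0,"ax": 0,"ay": 0,"az": 0,"claw": -1},{"tx": -0.2,"ty": -1,"tz": 0,"ax": 0,"ay": 0,"az": 0,"claw": -1}]'

```text
time_s: 6.1
tcp_pos: [0.5117, 0.1788, 0.0762]
eef_rot: [-180.0, 0.0, -102.0]
contact_force: [-2.1, 5.8, 1.9]
gripper_width: 0.0004
```

Call:
step_arm --increments '[{"tx": 1,"ty": 5,"tz": 0,"ax": 0,"ay": 0,"az": 0,"claw": -1},{"tx": 4,"ty": 20,"tz": 0,"ax": 0,"ay": 0,"az": 0,"claw": -1},{"tx": 0,"ty": 0,"tz": 40,"ax": 0,"ay": 0,"az": 0,"claw": -1},{"tx": 0,"ty": 0,"tz": 45,"ax": 0,"ay": 0,"az": 0,"claw": -1},{"tx": 0,"ty": 0,"tz": 40,"ax": 0,"ay": 0,"az": 0,"claw": 0.2},{"tx": -9,"ty": -42,"tz": 0,"ax": 0,"ay": 0,"az": 0,"claw": 0.2},{"tx": -9,"ty": -42,"tz": 0,"ax": 0,"ay": 0,"az": 0,"claw": 0.2},{"tx": -9,"ty": -43,"tz": 0,"ax": 0,"ay": 0,"az": 0,"claw": 0.2},{"tx": -8.5,"ty": -42,"tz": 0,"ax": 0,"ay": 0,"az": 0,"claw": 0.2},{"tx": 0,"ty": 0,"tz": -40,"ax": 0,"ay": 0,"az": 0,"claw": 0.2},{"tx": 0,"ty": 0,"tz": 0,"ax": 0,"ay": 0,"az": 0,"claw": 0.2},{"tx": 0,"ty": 0,"tz": 0,"ax": 0,"ay": 0,"az": 0,"claw": 0.2}]'

```text
time_s: 7.3
tcp_pos: [0.4811, 0.0344, 0.1612]
eef_rot: [179.9, -0.1, -102.0]
contact_force: [1.2, 1.0, 0.6]
gripper_width: 0.0515
```

Run:
```python
from plant import r, optics
from h import *
s=r.get_state();print(s["tcp_pos"],s["gripper_width"])
c=optics.capture("side"); 
b=cv2.resize(c["image"][130:230,210:340],(780,600),interpolation=2); cv2.imwrite("pics/p2.png",b)
P=s["tcp_pos"]*1000; 
for z in(P[2]-19,68.6):
    u,v=proj(c,[P[0],P[1],z]); print((u-210)*6,(v-130)*6)
```

```text
[0.481138   0.03444122 0.16117975] 0.05150183660185732
307.00432600042745 239.32356041350653
312.95369501007906 392.36165942462816
```

View pics/p2.png

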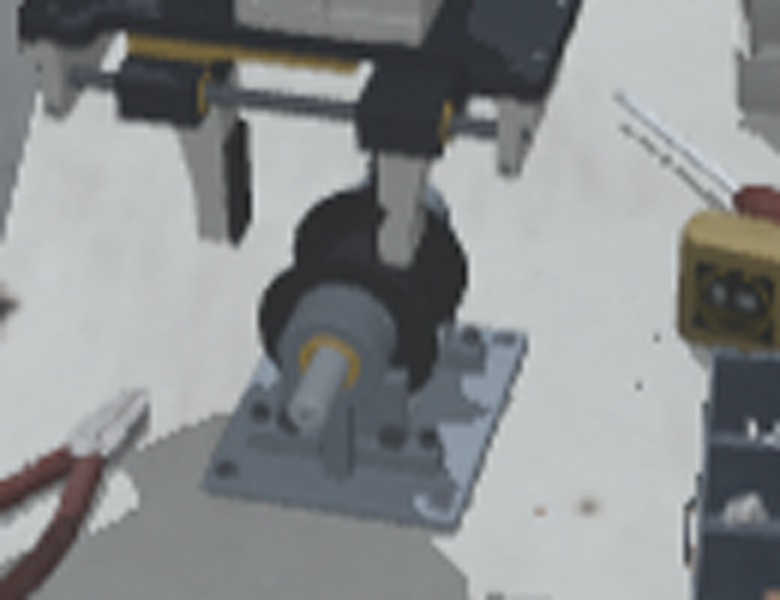

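The axle now stands about 32 mm out of sleeve b, shaft from (330,360) to (308,415). It lies within about 1 mm of the predicted grip line at (313,392). I descend and close lightly.

Call:
step_arm --increments '[{"tx": 0,"ty": 0,"tz": -42,"ax": 0,"ay": 0,"az": 0,"claw": 0.2},{"tx": 0,"ty": 0,"tz": -30,"ax": 0,"ay": 0,"az": 0,"claw": 0.2},{"tx": 0,"ty": 0,"tz": -10,"ax": 0,"ay": 0,"az": 0,"claw": 0.2},{"tx": 0,"ty": 0,"tz": 0,"ax": 0,"ay": 0,"az": 0,"claw": -0.3},{"tx": 0,"ty": 0,"tz": 0,"ax": 0,"ay": 0,"az": 0,"claw": -0.5},{"tx": 0,"ty": 0,"tz": 0,"ax": 0,"ay": 0,"az": 0,"claw": -1},{"tx": 0,"ty": 0,"tz": 0,"ax": 0,"ay": 0,"az": 0,"claw": -1},{"tx": 0,"ty": 0,"tz": 0,"ax": 0,"ay": 0,"az": 0,"claw": -1}]' --newtons 5

```text
time_s: 8.15
tcp_pos: [0.4816, 0.0346, 0.0799]
eef_rot: [-179.9, 0.1, -102.0]
contact_force: [0.4, 0.3, -0.6]
gripper_width: 0.0184
```

Call:
step_arm --increments '[{"tx": 0,"ty": 0,"tz": 0,"ax": 0,"ay": 0,"az": 0,"claw": -1},{"tx": 0,"ty": 0,"tz": 0,"ax": 0,"ay": 0,"az": 0,"claw": -1}]'

```text
time_s: 8.35
tcp_pos: [0.481, 0.0345, 0.0795]
eef_rot: [-180.0, 0.0, -102.1]
contact_force: [-4.5, 2.1, 5.4]
gripper_width: 0.0157
```

Call:
step_arm --increments '[{"tx": 0,"ty": 0,"tz": 0,"ax": 0,"ay": 0,"az": 0,"claw": -1},{"tx": 0,"ty": 0,"tz": 0,"ax": 0,"ay": 0,"az": 0,"claw": -1}]'

```text
time_s: 8.55
tcp_pos: [0.481, 0.0345, 0.0795]
eef_rot: [180.0, 0.0, -102.0]
contact_force: [-3.7, 2.3, 6.9]
gripper_width: 0.0157
```

Call:
step_arm --increments '[{"tx": -0.4,"ty": 0.1,"tz": 0.4,"ax": 0,"ay": 0,"az": 0,"claw": -1},{"tx": 0,"ty": 0,"tz": 0,"ax": 0,"ay": 0,"az": 0,"claw": -1},{"tx": 0,"ty": 0,"tz": 0,"ax": 0,"ay": 0,"az": 0,"claw": -1}]'

```text
time_s: 8.85
tcp_pos: [0.4809, 0.0346, 0.0796]
eef_rot: [-180.0, 0.0, -102.0]
contact_force: [-1.7, 1.9, 1.7]
gripper_width: 0.0157
```

```bash
python3 -c "
from plant import r
s=r.get_state()
print({k:s[k] for k in('tcp_pos','eef_rot','contact_force','moment')})"
```

```text
{'tcp_pos': array([0.48085762, 0.03459707, 0.07961283]), 'eef_rot': array([-1.79983563e+02,  1.15099473e-02, -1.02046678e+02]), 'contact_force': array([-1.66559485,  1.94443934,  1.73567014]), 'moment': array([ 0.60183012,  0.65248655, -0.03989889])}
```

Call:
step_arm --increments '[{"tx": -0.2,"ty": 0,"tz": 0,"ax": 0,"ay": 0,"az": 0,"claw": -1},{"tx": -0.2,"ty": -1,"tz": 0.1,"ax": 0,"ay": 0,"az": 0,"claw": -1},{"tx": -0.2,"ty": -1,"tz": 0,"ax": 0,"ay": 0,"az": 0,"claw": -1},{"tx": -0.2,"ty": -1,"tz": 0,"ax": 0,"ay": 0,"az": 0,"claw": -1},{"tx": -0.2,"ty": -1,"tz": 0,"ax": 0,"ay": 0,"az": 0,"claw": -1}]' --newtons 25

```text
time_s: 9.35
tcp_pos: [0.4802, 0.0314, 0.0796]
eef_rot: [-179.9, 0.1, -102.0]
contact_force: [-2.5, 6.8, 2.0]
gripper_width: 0.0151
```

Call:
step_arm --increments '[{"tx": -0.21,"ty": -1,"tz": 0,"ax": 0,"ay": 0,"az": 0,"claw": -1},{"tx": -0.21,"ty": -1,"tz": 0,"ax": 0,"ay": 0,"az": 0,"claw": -1},{"tx": -0.21,"ty": -1,"tz": 0,"ax": 0,"ay": 0,"az": 0,"claw": -1},{"tx": -0.21,"ty": -1,"tz": 0,"ax": 0,"ay": 0,"az": 0,"claw": -1}]'

```text
time_s: 9.75
tcp_pos: [0.4794, 0.0274, 0.0796]
eef_rot: [-179.9, 0.1, -102.0]
contact_force: [-1.1, 6.2, 1.7]
gripper_width: 0.0152
```

Call:
step_arm --increments '[{"tx": -0.5,"ty": -1.5,"tz": 0.1,"ax": 0,"ay": 0,"az": 0,"claw": -1},{"tx": -0.32,"ty": -1.5,"tz": 0,"ax": 0,"ay": 0,"az": 0,"claw": -1},{"tx": -0.32,"ty": -1.5,"tz": 0,"ax": 0,"ay": 0,"az": 0,"claw": -1},{"tx": -0.32,"ty": -1.5,"tz": 0,"ax": 0,"ay": 0,"az": 0,"claw": -1},{"tx": -0.32,"ty": -1.5,"tz": 0,"ax": 0,"ay": 0,"az": 0,"claw": -1}]'

```text
time_s: 10.25
tcp_pos: [0.4774, 0.019, 0.0797]
eef_rot: [-180.0, 0.0, -102.0]
contact_force: [0.9, 5.5, 0.2]
gripper_width: 0.0152
```

Call:
step_arm --increments '[{"tx": -0.32,"ty": -1.5,"tz": 0,"ax": 0,"ay": 0,"az": 0,"claw": -1},{"tx": -0.32,"ty": -1.5,"tz": 0,"ax": 0,"ay": 0,"az": 0,"claw": -1},{"tx": -0.32,"ty": -1.5,"tz": 0,"ax": 0,"ay": 0,"az": 0,"claw": -1},{"tx": -0.32,"ty": -1.5,"tz": 0,"ax": 0,"ay": 0,"az": 0,"claw": -1},{"tx": -0.32,"ty": -1.5,"tz": 0,"ax": 0,"ay": 0,"az": 0,"claw": -1},{"tx": -0.32,"ty": -1.5,"tz": 0,"ax": 0,"ay": 0,"az": 0,"claw": -1}]'

```text
time_s: 10.85
tcp_pos: [0.4753, 0.0099, 0.0797]
eef_rot: [-180.0, 0.0, -102.0]
contact_force: [1.9, 3.6, 0.7]
gripper_width: 0.0151
```

Call:
step_arm --increments '[{"tx": 0,"ty": 0,"tz": 0,"ax": 0,"ay": 0,"az": 0,"claw": -0.3},{"tx": 0,"ty": 0,"tz": 0,"ax": 0,"ay": 0,"az": 0,"claw": -0.2},{"tx": 0,"ty": 0,"tz": 0,"ax": 0,"ay": 0,"az": 0,"claw": -0.2},{"tx": 2,"ty": 10,"tz": 0,"ax": 0,"ay": 0,"az": 0,"claw": -0.2},{"tx": 2.2,"ty": 10,"tz": 0,"ax": 0,"ay": 0,"az": 0,"claw": -0.2},{"tx": 1.5,"ty": 7,"tz": 0,"ax": 0,"ay": 0,"az": 0,"claw": -0.2},{"tx": 0.5,"ty": 2.5,"tz": 0,"ax": 0,"ay": 0,"az": 0,"claw": -0.2},{"tx": 0,"ty": 0,"tz": 0,"ax": 0,"ay": 0,"az": 0,"claw": -0.2},{"tx": 0,"ty": 0,"tz": 0,"ax": 0,"ay": 0,"az": 0,"claw": -0.2}]'

```text
time_s: 11.75
tcp_pos: [0.4812, 0.0396, 0.0796]
eef_rot: [180.0, -0.0, -102.0]
contact_force: [-0.6, 0.1, -0.6]
gripper_width: 0.0349
```

Run:
```python
from plant import r, optics
from h import *
s=r.get_state();print(s["tcp_pos"],s["gripper_width"],s["contact_force"])
c=optics.capture("side"); 
b=cv2.resize(c["image"][130:230,210:340],(780,600),interpolation=2); cv2.imwrite("pics/p3.png",b)
```

```text
[0.48117557 0.03956443 0.07956561] 0.03490053675851253 [-0.56803531  0.0826352  -0.58609637]
```

View pics/p3.png

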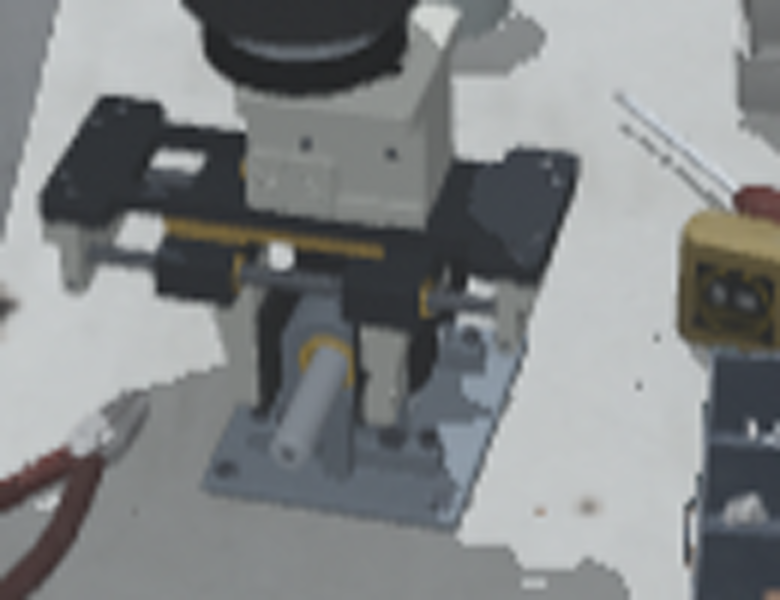

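The axle stands about 57 mm out, straight, from (325,365) to (290,455), and the open fingers straddle it without touching. I regrip near the boss.

Call:
step_arm --increments '[{"tx": 0.5,"ty": 0,"tz": 0,"ax": 0,"ay": 0,"az": 0,"claw": -0.5},{"tx": 0,"ty": 0,"tz": 0,"ax": 0,"ay": 0,"az": 0,"claw": -1},{"tx": 0,"ty": 0,"tz": 0,"ax": 0,"ay": 0,"az": 0,"claw": -1},{"tx": 0,"ty": 0,"tz": 0,"ax": 0,"ay": 0,"az": 0,"claw": -1},{"tx": 0,"ty": 0,"tz": 0,"ax": 0,"ay": 0,"az": 0,"claw": -1},{"tx": 0,"ty": 0,"tz": 0,"ax": 0,"ay": 0,"az": 0,"claw": -1}]' --newtons 8

```text
time_s: 12.4
tcp_pos: [0.4818, 0.0394, 0.0797]
eef_rot: [180.0, -0.0, -102.1]
contact_force: [-1.1, -0.4, 1.0]
gripper_width: 0.0156
```

Call:
step_arm --increments '[{"tx": 0,"ty": 0,"tz": 0,"ax": 0,"ay": 0,"az": 0,"claw": -1},{"tx": 0,"ty": 0,"tz": 0,"ax": 0,"ay": 0,"az": 0,"claw": -1},{"tx": 0,"ty": 0,"tz": 0,"ax": 0,"ay": 0,"az": 0,"claw": -1}]' --newtons 50

```text
time_s: 12.7
tcp_pos: [0.4818, 0.0394, 0.0797]
eef_rot: [180.0, -0.0, -102.1]
contact_force: [-0.3, -0.6, 1.3]
gripper_width: 0.0146
```

Call:
step_arm --increments '[{"tx": -0.32,"ty": -1.5,"tz": 0,"ax": 0,"ay": 0,"az": 0,"claw": -1},{"tx": -0.32,"ty": -1.5,"tz": 0,"ax": 0,"ay": 0,"az": 0,"claw": -1},{"tx": -0.32,"ty": -1.5,"tz": 0,"ax": 0,"ay": 0,"az": 0,"claw": -1},{"tx": -0.32,"ty": -1.5,"tz": 0,"ax": 0,"ay": 0,"az": 0,"claw": -1},{"tx": -0.32,"ty": -1.5,"tz": 0,"ax": 0,"ay": 0,"az": 0,"claw": -1},{"tx": -0.32,"ty": -1.5,"tz": 0,"ax": 0,"ay": 0,"az": 0,"claw": -1}]'

```text
time_s: 13.3
tcp_pos: [0.4803, 0.0313, 0.0797]
eef_rot: [-180.0, 0.1, -102.0]
contact_force: [-1.5, 6.3, 0.9]
gripper_width: 0.0147
```

Call:
step_arm --increments '[{"tx": -0.32,"ty": -1.5,"tz": 0,"ax": 0,"ay": 0,"az": 0,"claw": -1},{"tx": -0.32,"ty": -1.5,"tz": 0,"ax": 0,"ay": 0,"az": 0,"claw": -1},{"tx": -0.32,"ty": -1.5,"tz": 0,"ax": 0,"ay": 0,"az": 0,"claw": -1},{"tx": -0.32,"ty": -1.5,"tz": 0,"ax": 0,"ay": 0,"az": 0,"claw": -1}]'

```text
time_s: 13.7
tcp_pos: [0.4791, 0.0254, 0.0798]
eef_rot: [-180.0, 0.1, -102.0]
contact_force: [-2.3, 6.0, 1.5]
gripper_width: 0.0146
```

```bash
python3 -c "
from plant import r
s=r.get_state()
print({k:s[k] for k in('tcp_pos','eef_rot','contact_force','moment')})"
```

```text
{'tcp_pos': array([0.47906613, 0.02537092, 0.07977535]), 'eef_rot': array([-1.79955193e+02,  9.06884734e-02, -1.02032198e+02]), 'contact_force': array([-2.28976242,  5.96324247,  1.5009878 ]), 'moment': array([2.03373331, 0.73400433, 0.06132719])}
```

Call:
step_arm --increments '[{"tx": -0.55,"ty": -1.5,"tz": 0,"ax": 0,"ay": 0,"az": 0,"claw": -1},{"tx": -0.4,"ty": -1.5,"tz": 0,"ax": 0,"ay": 0,"az": 0,"claw": -1},{"tx": -0.33,"ty": -1.5,"tz": 0,"ax": 0,"ay": 0,"az": 0,"claw": -1},{"tx": -0.33,"ty": -1.5,"tz": 0,"ax": 0,"ay": 0,"az": 0,"claw": -1},{"tx": -0.33,"ty": -1.5,"tz": 0,"ax": 0,"ay": 0,"az": 0,"claw": -1},{"tx": -0.33,"ty": -1.5,"tz": 0,"ax": 0,"ay": 0,"az": 0,"claw": -1}]'

```text
time_s: 14.3
tcp_pos: [0.4766, 0.0154, 0.0797]
eef_rot: [-180.0, 0.0, -102.0]
contact_force: [0.3, 3.9, -0.8]
gripper_width: 0.0148
```

Call:
step_arm --increments '[{"tx": -0.33,"ty": -1.5,"tz": 0,"ax": 0,"ay": 0,"az": 0,"claw": -1},{"tx": -0.33,"ty": -1.5,"tz": 0,"ax": 0,"ay": 0,"az": 0,"claw": -1},{"tx": -0.33,"ty": -1.5,"tz": 0,"ax": 0,"ay": 0,"az": 0,"claw": -1},{"tx": -0.33,"ty": -1.5,"tz": 0,"ax": 0,"ay": 0,"az": 0,"claw": -1},{"tx": -0.33,"ty": -1.5,"tz": 0,"ax": 0,"ay": 0,"az": 0,"claw": -1},{"tx": -0.33,"ty": -1.5,"tz": 0,"ax": 0,"ay": 0,"az": 0,"claw": -1}]'

```text
time_s: 14.9
tcp_pos: [0.4745, 0.0064, 0.0797]
eef_rot: [-180.0, 0.0, -102.0]
contact_force: [2.1, 3.2, -1.1]
gripper_width: 0.0148
```

Call:
step_arm --increments '[{"tx": -0.2,"ty": -1.5,"tz": 0,"ax": 0,"ay": 0,"az": 0,"claw": -1},{"tx": -0.31,"ty": -1.5,"tz": 0,"ax": 0,"ay": 0,"az": 0,"claw": -1},{"tx": -0.31,"ty": -1.5,"tz": 0,"ax": 0,"ay": 0,"az": 0,"claw": -1},{"tx": -0.31,"ty": -1.5,"tz": 0,"ax": 0,"ay": 0,"az": 0,"claw": -1},{"tx": -0.31,"ty": -1.5,"tz": 0,"ax": 0,"ay": 0,"az": 0,"claw": -1},{"tx": -0.31,"ty": -1.5,"tz": 0,"ax": 0,"ay": 0,"az": 0,"claw": -1},{"tx": -0.31,"ty": -1.5,"tz": 0,"ax": 0,"ay": 0,"az": 0,"claw": -1},{"tx": -0.31,"ty": -1.5,"tz": 0,"ax": 0,"ay": 0,"az": 0,"claw": -1}]'

```text
time_s: 15.7
tcp_pos: [0.472, -0.0056, 0.0796]
eef_rot: [180.0, 0.0, -102.0]
contact_force: [1.6, 4.3, -0.2]
gripper_width: 0.0146
```

Call:
step_arm --increments '[{"tx": -0.31,"ty": -1.5,"tz": 0,"ax": 0,"ay": 0,"az": 0,"claw": -1},{"tx": -0.31,"ty": -1.5,"tz": 0,"ax": 0,"ay": 0,"az": 0,"claw": -1},{"tx": -0.31,"ty": -1.5,"tz": 0,"ax": 0,"ay": 0,"az": 0,"claw": -1},{"tx": -0.31,"ty": -1.5,"tz": 0,"ax": 0,"ay": 0,"az": 0,"claw": -1},{"tx": -0.31,"ty": -1.5,"tz": 0,"ax": 0,"ay": 0,"az": 0,"claw": -1},{"tx": -0.31,"ty": -1.5,"tz": 0,"ax": 0,"ay": 0,"az": 0,"claw": -1}]'

```text
time_s: 16.3
tcp_pos: [0.47, -0.0147, 0.0796]
eef_rot: [180.0, -0.0, -102.0]
contact_force: [0.2, 4.0, -0.6]
gripper_width: 0.0149
```

Run:
```python
from plant import r, optics
from h import *
s=r.get_state();print({k:s[k] for k in('tcp_pos','eef_rot','contact_force','moment')})
c=optics.capture("side"); 
b=cv2.resize(c["image"][130:230,210:340],(780,600),interpolation=2); cv2.imwrite("pics/p4.png",b)
```

```text
{'tcp_pos': array([ 0.47000445, -0.01469939,  0.07959644]), 'eef_rot': array([ 1.79984068e+02, -1.11357515e-02, -1.02049078e+02]), 'contact_force': array([ 0.20867022,  3.994615  , -0.62568172]), 'moment': array([ 1.51650392, -0.02244493,  0.0497192 ])}
```

View pics/p4.png

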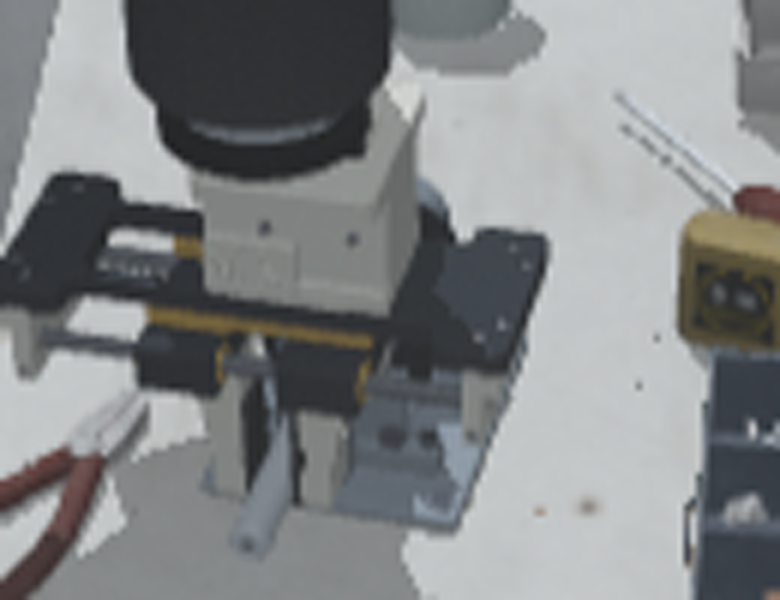

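The axle is level and straight in the grip, its outer end at (250,535). I keep drawing.

Call:
step_arm --increments '[{"tx": -0.31,"ty": -1.5,"tz": 0,"ax": 0,"ay": 0,"az": 0,"claw": -1},{"tx": -0.31,"ty": -1.5,"tz": 0,"ax": 0,"ay": 0,"az": 0,"claw": -1},{"tx": -0.31,"ty": -1.5,"tz": 0,"ax": 0,"ay": 0,"az": 0,"claw": -1},{"tx": -0.31,"ty": -1.5,"tz": 0,"ax": 0,"ay": 0,"az": 0,"claw": -1},{"tx": -0.31,"ty": -1.5,"tz": 0,"ax": 0,"ay": 0,"az": 0,"claw": -1},{"tx": -0.31,"ty": -1.5,"tz": 0,"ax": 0,"ay": 0,"az": 0,"claw": -1},{"tx": -0.31,"ty": -1.5,"tz": 0,"ax": 0,"ay": 0,"az": 0,"claw": -1},{"tx": -0.31,"ty": -1.5,"tz": 0,"ax": 0,"ay": 0,"az": 0,"claw": -1}]'

```text
time_s: 17.15
tcp_pos: [0.4674, -0.0269, 0.0796]
eef_rot: [180.0, -0.0, -102.1]
contact_force: [-0.3, 1.2, -2.4]
gripper_width: 0.0149
```

Call:
step_arm --increments '[{"tx": -0.31,"ty": -1.5,"tz": 0,"ax": 0,"ay": 0,"az": 0,"claw": -1},{"tx": -0.31,"ty": -1.5,"tz": 0,"ax": 0,"ay": 0,"az": 0,"claw": -1},{"tx": -0.31,"ty": -1.5,"tz": 0,"ax": 0,"ay": 0,"az": 0,"claw": -1},{"tx": -0.31,"ty": -1.5,"tz": 0,"ax": 0,"ay": 0,"az": 0,"claw": -1},{"tx": -0.31,"ty": -1.5,"tz": 0,"ax": 0,"ay": 0,"az": 0,"claw": -1},{"tx": -0.31,"ty": -1.5,"tz": 0,"ax": 0,"ay": 0,"az": 0,"claw": -1},{"tx": -0.31,"ty": -1.5,"tz": 0,"ax": 0,"ay": 0,"az": 0,"claw": -1},{"tx": -0.31,"ty": -1.5,"tz": 0,"ax": 0,"ay": 0,"az": 0,"claw": -1}]'

```text
time_s: 17.95
tcp_pos: [0.4651, -0.0386, 0.0796]
eef_rot: [180.0, -0.0, -102.0]
contact_force: [-0.7, 1.0, -2.1]
gripper_width: 0.0148
```

Call:
step_arm --increments '[{"tx": -0.31,"ty": -1.5,"tz": 0,"ax": 0,"ay": 0,"az": 0,"claw": -1},{"tx": -0.31,"ty": -1.5,"tz": 0,"ax": 0,"ay": 0,"az": 0,"claw": -1},{"tx": -0.31,"ty": -1.5,"tz": 0,"ax": 0,"ay": 0,"az": 0,"claw": -1},{"tx": -0.31,"ty": -1.5,"tz": 0,"ax": 0,"ay": 0,"az": 0,"claw": -1},{"tx": -0.31,"ty": -1.5,"tz": 0,"ax": 0,"ay": 0,"az": 0,"claw": -1},{"tx": -0.31,"ty": -1.5,"tz": 0,"ax": 0,"ay": 0,"az": 0,"claw": -1},{"tx": -0.31,"ty": -1.5,"tz": 0,"ax": 0,"ay": 0,"az": 0,"claw": -1},{"tx": -0.31,"ty": -1.5,"tz": 0,"ax": 0,"ay": 0,"az": 0,"claw": -1}]'

```text
time_s: 18.75
tcp_pos: [0.4628, -0.0506, 0.0797]
eef_rot: [-180.0, -0.0, -102.0]
contact_force: [-0.5, 0.8, -1.7]
gripper_width: 0.0149
```

Call:
step_arm --increments '[{"tx": -0.42,"ty": -2,"tz": 0,"ax": 0,"ay": 0,"az": 0,"claw": -1},{"tx": -0.42,"ty": -2,"tz": 0,"ax": 0,"ay": 0,"az": 0,"claw": -1},{"tx": -0.42,"ty": -2,"tz": 0,"ax": 0,"ay": 0,"az": 0,"claw": -1},{"tx": -0.42,"ty": -2,"tz": 0,"ax": 0,"ay": 0,"az": 0,"claw": -1},{"tx": -0.42,"ty": -2,"tz": 0,"ax": 0,"ay": 0,"az": 0,"claw": -1},{"tx": -1.1,"ty": -5,"tz": 0,"ax": 0,"ay": 0,"az": 0,"claw": -1},{"tx": -1.1,"ty": -5,"tz": 0,"ax": 0,"ay": 0,"az": 0,"claw": -1},{"tx": 0,"ty": 0,"tz": 0,"ax": 0,"ay": 0,"az": 0,"claw": -1}]'

```text
time_s: 19.55
tcp_pos: [0.4581, -0.0711, 0.0796]
eef_rot: [180.0, -0.0, -102.1]
contact_force: [-0.4, -0.2, -3.0]
gripper_width: 0.0146
```

Run:
```python
from plant import r, optics
from h import *
s=r.get_state();print({k:s[k] for k in('tcp_pos','eef_rot','contact_force','moment')})
c=optics.capture("side"); t=optics.capture("top")
o=np.zeros((500,800,3),np.uint8)
o[:,:400]=cv2.resize(c["image"][130:255,210:310],(400,500),interpolation=2); o[:320,400:]=cv2.resize(t["image"][190:270,200:300],(400,320),interpolation=2); cv2.imwrite("pics/p5.png",o)
```

```text
{'tcp_pos': array([ 0.45811811, -0.07109713,  0.07959644]), 'eef_rot': array([ 1.79982645e+02, -7.72536357e-03, -1.02086809e+02]), 'contact_force': array([-0.40631196, -0.22534649, -3.03053762]), 'moment': array([-0.0275447 ,  0.12254865, -0.01676822])}
```

View pics/p5.png

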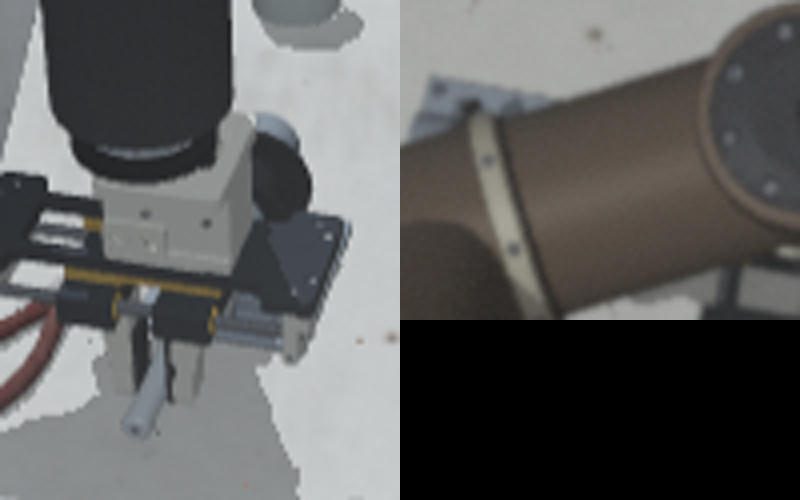

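Call:
step_arm --increments '[{"tx": -2,"ty": -10,"tz": 0,"ax": 0,"ay": 0,"az": 0,"claw": -1},{"tx": -2,"ty": -20,"tz": 0,"ax": 0,"ay": 0,"az": 0,"claw": -1},{"tx": 2,"ty": -30,"tz": 0,"ax": 0,"ay": 0,"az": 0,"claw": -1},{"tx": 2,"ty": -35,"tz": 0,"ax": 0,"ay": 0,"az": 0.8,"claw": -1},{"tx": 2,"ty": -35,"tz": 0,"ax": 0,"ay": 0,"az": 1,"claw": -1},{"tx": 2,"ty": -35,"tz": 0,"ax": 0,"ay": 0,"az": 1,"claw": -1},{"tx": 2,"ty": -35,"tz": 0,"ax": 0,"ay": 0,"az": 1,"claw": -1},{"tx": 2,"ty": -35,"tz": 0,"ax": 0,"ay": 0,"az": 0,"claw": -1},{"tx": 2,"ty": -30,"tz": 0,"ax": 0,"ay": 0,"az": 0,"claw": -1},{"tx": 2,"ty": -20,"tz": 0,"ax": 0,"ay": 0,"az": 0,"claw": -1},{"tx": 1.3,"ty": -9.5,"tz": 0,"ax": 0,"ay": 0,"az": 0,"claw": -1},{"tx": 0,"ty": 0,"tz": 0,"ax": 0,"ay": 0,"az": 0,"claw": -1}]'

```text
time_s: 20.85
tcp_pos: [0.4714, -0.3661, 0.0792]
eef_rot: [180.0, 0.0, -98.3]
contact_force: [-0.5, 0.9, -2.2]
gripper_width: 0.0147
```

Run:
```python
from plant import r, optics
from h import *
np.set_printoptions(precision=1,suppress=True)
s=r.get_state();print({k:s[k] for k in('tcp_pos','eef_rot','contact_force','moment')})
t=optics.capture("top"); S=optics.capture("side"); X=cloud(t)*1000
P=s["tcp_pos"]*1000; e=np.array([.144,.99,0])
for k in(107,-43): Q=P+k*e; Q[2]-=11; print(k,Q,"top",proj(t,Q),"side",proj(S,Q))
for nm,M in(("top",X),("side",cloud(S)*1000)):
  D=M.reshape(-1,3); al=(D-P)@e; la=(D[:,:2]-P[:2])@np.array([.99,-.144])
  for lo,hi in((-45,-20),(20,50),(50,80),(80,100)):
    w=(abs(la)<6)&(al>lo)&(al<hi)&(D[:,2]>40)&(D[:,2]<110); print(nm,lo,w.sum(),np.median(D[w,2]) if w.any() else 0)
o=cv2.resize(t["image"][190:275,330:460],(780,510),interpolation=2); cv2.imwrite("pics/p6.png",o)
```

```text
{'tcp_pos': array([ 0.5, -0.4,  0.1]), 'eef_rot': array([180. ,   0. , -98.3]), 'contact_force': array([-0.5,  0.9, -2.2]), 'moment': array([0. , 0.1, 0. ])}
107 [ 486.8 -260.2   68.2] top (np.float64(371.1162740586219), np.float64(229.40875119737325)) side (np.float64(256.12223980668364), np.float64(288.530247177689))
-43 [ 465.2 -408.7   68.2] top (np.float64(430.7357032808477), np.float64(236.24120790408318)) side (np.float64(237.65669104191403), np.float64(353.20594091634973))
top -45 0 0
top 20 51 73.78808396012201
top 50 13 74.01442936065314
top 80 0 0
side -45 0 0
side 20 0 0
side 50 0 0
side 80 0 0
```

View pics/p6.png

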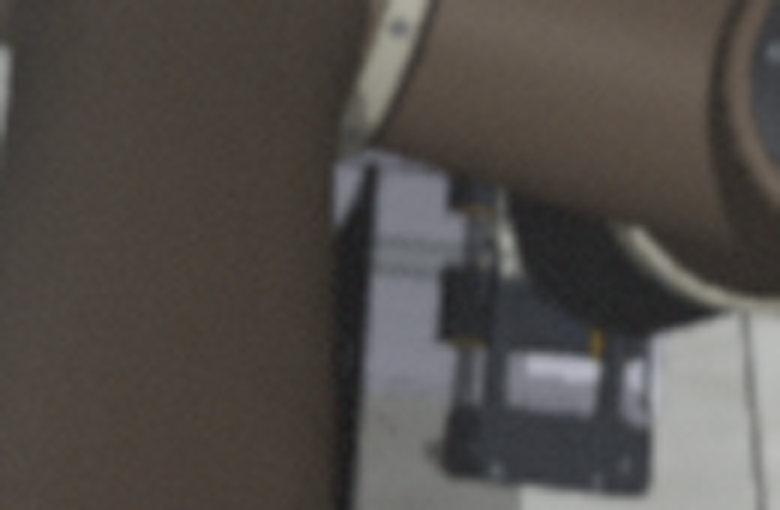

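The axle shows level between arm and finger at (400,260), over the tray. I lower it and feel for the floor.

Call:
step_arm --increments '[{"tx": 0,"ty": 0,"tz": -8,"ax": 0,"ay": 0,"az": 0,"claw": -1},{"tx": 0,"ty": 0,"tz": -14,"ax": 0,"ay": 0,"az": 0,"claw": -1},{"tx": 0,"ty": 0,"tz": -14,"ax": 0,"ay": 0,"az": 0,"claw": -1},{"tx": 0,"ty": 0,"tz": -8,"ax": 0,"ay": 0,"az": 0,"claw": -1},{"tx": 0,"ty": 0,"tz": -3,"ax": 0,"ay": 0,"az": 0,"claw": -1},{"tx": 0,"ty": 0,"tz": -1,"ax": 0,"ay": 0,"az": 0,"claw": -1},{"tx": 0,"ty": 0,"tz": 0,"ax": 0,"ay": 0,"az": 0,"claw": -1}]'

```text
time_s: 21.65
tcp_pos: [0.4719, -0.3651, 0.0317]
eef_rot: [-180.0, -0.0, -98.2]
contact_force: [-0.8, 0.1, -2.7]
gripper_width: 0.0146
```

Call:
step_arm --increments '[{"tx": 0,"ty": 0,"tz": -0.7,"ax": 0,"ay": 0,"az": 0,"claw": -1},{"tx": 0,"ty": 0,"tz": -0.7,"ax": 0,"ay": 0,"az": 0,"claw": -1}]'

```text
time_s: 21.85
tcp_pos: [0.4721, -0.3651, 0.0307]
eef_rot: [-179.9, -0.0, -98.3]
contact_force: [-0.2, -0.0, -2.1]
gripper_width: 0.0147
```

Call:
step_arm --increments '[{"tx": 0,"ty": 0,"tz": -0.7,"ax": 0,"ay": 0,"az": 0,"claw": -1},{"tx": 0,"ty": 0,"tz": -0.5,"ax": 0,"ay": 0,"az": 0,"claw": -1}]'

```text
time_s: 22.05
tcp_pos: [0.4718, -0.365, 0.0292]
eef_rot: [-180.0, -0.0, -98.3]
contact_force: [-0.3, 0.7, -2.1]
gripper_width: 0.0146
```

Call:
step_arm --increments '[{"tx": 0,"ty": 0,"tz": -0.5,"ax": 0,"ay": 0,"az": 0,"claw": -1},{"tx": 0,"ty": 0,"tz": -0.5,"ax": 0,"ay": 0,"az": 0,"claw": -1}]'

```text
time_s: 22.25
tcp_pos: [0.4718, -0.365, 0.0281]
eef_rot: [-180.0, -0.0, -98.2]
contact_force: [-0.5, 0.7, -2.5]
gripper_width: 0.0144
```

Call:
step_arm --increments '[{"tx": 0,"ty": 0,"tz": -0.5,"ax": 0,"ay": 0,"az": 0,"claw": -1},{"tx": 0,"ty": 0,"tz": 0,"ax": 0,"ay": 0,"az": 0,"claw": -1}]'

```text
time_s: 22.45
tcp_pos: [0.4717, -0.365, 0.0275]
eef_rot: [180.0, 0.0, -98.3]
contact_force: [-1.1, -0.1, -2.2]
gripper_width: 0.0145
```

Call:
step_arm --increments '[{"tx": 0,"ty": 0,"tz": -0.5,"ax": 0,"ay": 0,"az": 0,"claw": -1},{"tx": 0,"ty": 0,"tz": 0,"ax": 0,"ay": 0,"az": 0,"claw": -1}]'

```text
time_s: 22.65
tcp_pos: [0.4717, -0.365, 0.027]
eef_rot: [180.0, 0.0, -98.3]
contact_force: [-0.1, 0.3, -2.6]
gripper_width: 0.0146
```

Call:
step_arm --increments '[{"tx": 0,"ty": 0,"tz": -0.5,"ax": 0,"ay": 0,"az": 0,"claw": -1},{"tx": 0,"ty": 0,"tz": 0,"ax": 0,"ay": 0,"az": 0,"claw": -1}]'

```text
time_s: 22.85
tcp_pos: [0.4717, -0.3651, 0.0266]
eef_rot: [-180.0, -0.0, -98.2]
contact_force: [-0.1, 0.1, -2.1]
gripper_width: 0.0147
```

Call:
step_arm --increments '[{"tx": 0,"ty": 0,"tz": -0.5,"ax": 0,"ay": 0,"az": 0,"claw": -1},{"tx": 0,"ty": 0,"tz": 0,"ax": 0,"ay": 0,"az": 0,"claw": -1}]'

```text
time_s: 23.05
tcp_pos: [0.4718, -0.3651, 0.0262]
eef_rot: [-180.0, -0.0, -98.2]
contact_force: [-0.4, 0.1, -0.8]
gripper_width: 0.015
```

Call:
step_arm --increments '[{"tx": 0,"ty": 0,"tz": -0.4,"ax": 0,"ay": 0,"az": 0,"claw": -1},{"tx": 0,"ty": 0,"tz": 0,"ax": 0,"ay": 0,"az": 0,"claw": -1}]'

```text
time_s: 23.25
tcp_pos: [0.4718, -0.3651, 0.0261]
eef_rot: [-180.0, -0.0, -98.2]
contact_force: [-1.4, 0.5, 4.4]
gripper_width: 0.0147
```

Call:
step_arm --increments '[{"tx": 0,"ty": 0,"tz": 0.2,"ax": 0,"ay": 0,"az": 0,"claw": -1},{"tx": 0,"ty": 0,"tz": 0,"ax": 0,"ay": 0,"az": 0,"claw": -0.62},{"tx": 0,"ty": 0,"tz": 0,"ax": 0,"ay": 0,"az": 0,"claw": -0.6},{"tx": 0,"ty": 0,"tz": 0,"ax": 0,"ay": 0,"az": 0,"claw": -0.57},{"tx": 0,"ty": 0,"tz": 0,"ax": 0,"ay": 0,"az": 0,"claw": -0.54},{"tx": 0,"ty": 0,"tz": 0,"ax": 0,"ay": 0,"az": 0,"claw": -0.5},{"tx": 0,"ty": 0,"tz": 0,"ax": 0,"ay": 0,"az": 0,"claw": -0.45},{"tx": 0,"ty": 0,"tz": 0,"ax": 0,"ay": 0,"az": 0,"claw": -0.4},{"tx": 0,"ty": 0,"tz": 0,"ax": 0,"ay": 0,"az": 0,"claw": -0.3},{"tx": 0,"ty": 0,"tz": 0,"ax": 0,"ay": 0,"az": 0,"claw": -0.3}]' --newtons 5

```text
time_s: 24.25
tcp_pos: [0.4718, -0.365, 0.0259]
eef_rot: [-180.0, -0.0, -98.2]
contact_force: [-0.3, 0.7, 0.1]
gripper_width: 0.0302
```

Released with no load. I rise straight up and move clear.

Call:
step_arm --increments '[{"tx": 0,"ty": 0,"tz": 5,"ax": 0,"ay": 0,"az": 0,"claw": -0.3},{"tx": 0,"ty": 0,"tz": 15,"ax": 0,"ay": 0,"az": 0,"claw": -0.3},{"tx": 0,"ty": 0,"tz": 40,"ax": 0,"ay": 0,"az": 0,"claw": -0.3},{"tx": 0,"ty": 0,"tz": 45,"ax": 0,"ay": 0,"az": 0,"claw": -0.3},{"tx": 0,"ty": 0,"tz": 45,"ax": 0,"ay": 0,"az": 0,"claw": -0.3},{"tx": -25,"ty": -35,"tz": 30,"ax": 0,"ay": 0,"az": 0,"claw": -0.3},{"tx": -30,"ty": -40,"tz": 0,"ax": 0,"ay": 0,"az": 0,"claw": -0.3},{"tx": -30,"ty": -40,"tz": 0,"ax": 0,"ay": 0,"az": 0,"claw": -0.3},{"tx": -30,"ty": -40,"tz": 0,"ax": 0,"ay": 0,"az": 0,"claw": -0.3},{"tx": -30,"ty": -40,"tz": 0,"ax": 0,"ay": 0,"az": 0,"claw": -0.3},{"tx": -30,"ty": -40,"tz": 0,"ax": 0,"ay": 0,"az": 0,"claw": -0.3},{"tx": -30,"ty": -40,"tz": 0,"ax": 0,"ay": 0,"az": 0,"claw": -0.3}]'

```text
time_s: 25.45
tcp_pos: [0.2664, -0.6397, 0.2051]
eef_rot: [-180.0, -0.0, -98.2]
contact_force: [1.6, -0.5, 0.5]
gripper_width: 0.0304
```

Call:
step_arm --increments '[{"tx": -25,"ty": -20,"tz": 0,"ax": 0,"ay": 0,"az": 0,"claw": -0.3},{"tx": 0,"ty": 0,"tz": 0,"ax": 0,"ay": 0,"az": 0,"claw": -0.3},{"tx": 0,"ty": 0,"tz": 0,"ax": 0,"ay": 0,"az": 0,"claw": -0.3}]'

```text
time_s: 25.75
tcp_pos: [0.2419, -0.6586, 0.2043]
eef_rot: [180.0, 0.0, -98.4]
contact_force: [-0.1, 0.5, -1.0]
gripper_width: 0.0305
```

Run:
```python
from plant import r, optics
from h import *
import pickle
s=r.get_state();print(s["tcp_pos"],s["time_s"])
t=optics.capture("top"); t0=pickle.load(open("top.pkl","rb")); S=optics.capture("side")
for n,(u0,v0,u1,v1) in dict(tape=(190,150,216,188),screw=(135,145,205,198),cutters=(222,262,292,308),gauge=(330,160,360,190)).items():
    a=t0["image"][v0:v1,u0:u1].mean(-1).astype(np.float32);b=t["image"][v0:v1,u0:u1].mean(-1).astype(np.float32)
    print(n,cv2.phaseCorrelate(a,b),abs(a-b).mean())
Q=cloud(t)[195:270,190:275].reshape(-1,3)*1000; k=Q[Q[:,2]>94]; print("reel top",np.nanpercentile(k[:,2],[50,95]),k.mean(0))
o=np.zeros((600,800,3),np.uint8)
o[:300,:]=cv2.resize(t["image"][190:275,185:450],(800,300),interpolation=2); o[300:,:400]=cv2.resize(S["image"][140:220,220:327],(400,300),interpolation=2)
o[300:,400:]=cv2.resize(t["image"][205:268,345:445],(400,300),interpolation=2)
cv2.imwrite("pics/p7.png",o)
```

```text
[ 0.24188697 -0.65864246  0.20425721] 25.75
tape ((0.5154104433947548, 0.019085226709094627), 0.965310482846366) 1.5360998
screw ((0.0058682993144358875, -0.03484827441631211), 1.0013314014599648) 1.5696316
cutters ((-0.0519344380275939, -0.02661093930576186), 0.9728696429067187) 1.5838512
gauge ((-0.19758425182396877, -0.11876267843034505), 0.8612284209993151) 1.6455559
reel top [ 97.0614066  100.43975542] [497.03052009 109.84253083  97.19313285]
```

View pics/p7.png

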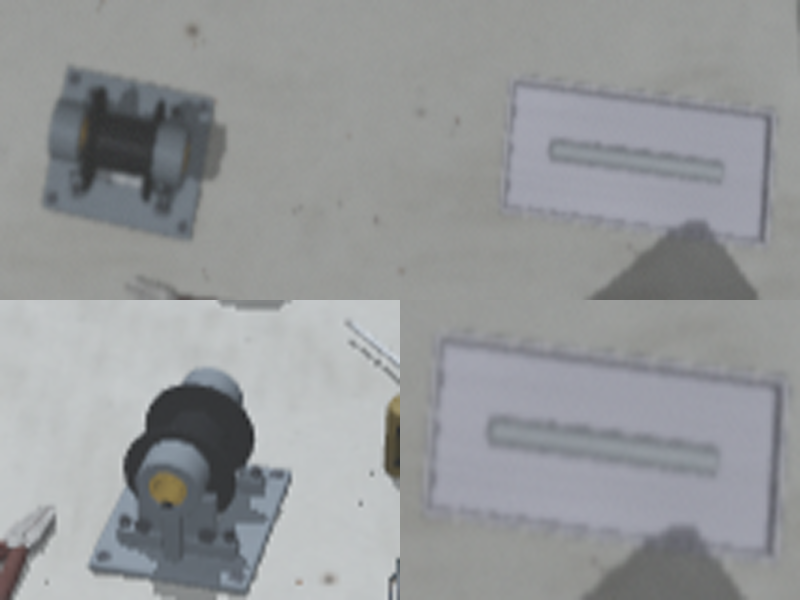

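The axle lies flat in the middle of the tray, from (550,150) to (722,172). The reel stands between the cheeks, and both sleeves are empty.

```bash
python3 -c "
from plant import r
print(r.close_job())"
```

```text
the job is handed in; nothing more can be done
None
```

The axle is out and lies flat in the middle of the parts tray. The freed reel stands between the cheeks, and I handed the job in at about 26 s.

- **Feeling for the stop:** A light push on end a (about 3–6 N) met no stop. It slid past 8 mm and on to about 14 mm, so the way out through sleeve b was open. I did not test the other way.
- **Drawing it out:** I gripped the axle at end b, drew it part way, and took a new grip near the boss while both sleeves still held it. I then drew it straight out. Forces stayed under about 8 N at every reading.
- **Laying it down:** The axle touched the tray floor at about 4 N, and I let go slowly. I held it about 32 mm from its middle rather than at the balance point. It stayed level as far as I could see and measure.

**Last checks:**
- **Reel:** its top is about 3 mm lower than before, as expected on the tie bars.
- **Bystanders:** screwdriver and side cutters moved under 0.1 pixel, the gauge block about 0.2.
- **One odd reading:** the tape measure's image match gave a 0.5 pixel shift. Its picture difference was no greater than the others', and the arm did not go near it, so I take this as noise.

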